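# Slide a shim out over the edge, pick it up by the overhang and seat it

### The job

Press lightly on the thin slotted shim lying on the sprung deck of the feed stand and, keeping up a steady pressure as the deck gives, slide it out of the open front until its slotted end hangs about 40 mm over the edge, still lying flat. Then grip the overhanging end, lift the shim clear of the stand, lay it lengthwise and centred on the narrow seat with its plain end first, and ease it up against the stop lip so that it lies flat and square there; let go. Touch down slowly, never press the shim onto the stand with more than 20 N or ram it into the seat, and leave the things round about where they are.

Things in the scene. Friction and masses are not known exactly. Their poses are not given: they have to be found in the camera images.
- shim_center (a point): centre, half-way through its thickness, of the loose bare-steel slotted shim: flat plate 120 mm long (x), 60 wide (y), 3 thick (z up), 0.1 to 0.21 kg. A 14 mm wide slot, open at the front (-x) end, runs 35 mm in on the centre line; the rear 85 mm is plain. It starts flat in the feed stand's channel, slot to the open front, rear end 2 to 8 mm from the fence, sides 2 to 6 mm from the rails
- shim_front (a point): middle of the shim's front (slotted) end, 60 mm along -x from its centre, half-way through the thickness
- shim_rear (a point): middle of the shim's rear (plain) end, 60 mm along +x from its centre, half-way through the thickness
- shim: the same shim; origin on its underside below the centre; its centre of mass is about 3 mm behind its centre
- feed_stand: fixed dark metal block on a grey foot; origin on the table under its centre, x from open front to rear fence, z up. Channel floor (sprung deck) 60 mm above the table, x -85 to +73 mm, 66 wide; bright side rails 68 mm apart, 14 wide, 7 mm above the deck; fence face at x +73 mm, 14 mm above it. Front x = -85 mm is a sheer drop; a foot 8 mm high juts out 8 mm
- deck (a joint): tilt of the stand's sprung deck, rad, 0 = level as at the start, stop at 0.09. It hinges at the fence, is held up by a spring, and its front sinks when pressed: stiff near the fence, ever softer towards the open front, where a firm finger press sinks several mm. Steel slips on it a little more easily than on fingertips; a finger holds the shim to drag it at some 10 to 15 N of steady press
- stand_edge (a point): middle of the deck's open front edge, at deck height (60 mm above the table); axes as the feed stand's
- seat: fixed narrow dark metal pedestal; origin on the table, x towards its bright stop lip, z up. Flat top 60 mm above the table, x -44 to +36 mm, 46 mm wide; the lip's near face is at x = +36 mm and rises 10 mm above the top. Foot plate 8 mm high, 15 mm out in front, 17 mm each side. A seated shim has its rear end at the lip and its slotted end 40 mm out in front of the top
- seat_stop (a point): foot of the stop lip's near face, on the centre line, at the height of the seat's top; axes as the seat's
- tape: roll of black tape, 59 mm across, 19 mm high, loose; leave it alone; origin under its centre
- weight: brass-coloured knobbed weight, 31 mm across, 49 mm high, loose; leave it alone; origin under its centre
- tin: small white sample tin, 68 mm across, 72 mm high, loose; leave it alone; origin under its centre
- stapler: dark stapler, 139 mm long, 44 mm high, loose; leave it alone; origin under its centre
- calc: desk calculator, 122 x 68 x 13 mm, loose; leave it alone; origin under its centre
- spanner: flat spanner, 154 x 29 x 7 mm, loose; leave it alone; origin under its centre
- stamp: date stamp with black handle, 48 x 26 mm, 68 mm high, loose; leave it alone; origin under its centre
- mouse: computer mouse, 110 x 62 x 45 mm, loose; leave it alone; origin under its centre

How it is judged:
By the outcome, as a careful person would: the job done as asked, in the order asked, and still so for the second after the job is handed in, with the robot touching nothing.
It also fails if it takes over 72 s, if anything falls off the work surface, if the arm or the gripper's body presses on something with over 40 N, if the wrist force passes 120 N, or if a joint passes its speed limit or range.

### The arm

A 7-joint arm with a two-finger parallel gripper is mounted at the origin on a cart in front of the work surface, level with it; the furniture and walls round the work are solid. World frame = base frame: x ahead of the robot, y to its left, z up, the work surface at z = 0. Lengths are in mm, angles in rad, forces in N, time in s.
With the tool pointing down it reaches from about 400 to 850 mm from the base axis. Payload 10.4 kg.
Tool frame: the origin (TCP) lies at the very end of the fingers, on their centre line; the grasp point (between the pads) lies 19 mm behind it; z points along the fingers, y is the line along which they close (so a half turn about z gives the same grasp; the last joint's range is limited). The gripper opens to 85 mm and grips with 20 to 120 N. Pads are 22 mm wide; open, the fingers measure 114 mm over their backs; the gripper's body (76 mm by 85 mm) begins 54 mm behind the grasp point. The pads swing forward as they close: fully open they stand 13 mm farther back than shut.
Start: joints at [1.131, 0.332, -0.065, 1.46, 0.022, 1.35, -0.088], TCP at [253.046, -571.506, 231.338] pointing down, gripper open.
Joint ranges: [-2.6, 2.6], [-0.5, 2.12], [-1.47, 1.34], [0.16, 2.42], [-1.27, 4.41], [0.06, 2.06], [-2.6, 2.6]. Speed limits (rad/s): [2.22, 2.22, 2.79, 2.79, 3.14, 3.14, 3.14].

### API

Orientations are given as [roll, pitch, yaw] about the fixed x, y, z axes, in that order (R = Rz(yaw) Ry(pitch) Rx(roll)).
In Python, from cell import r gives the robot as it stands.
- The arm moves only by the tool arm_command, never from a script. Its argument "increments" is a list of rows, each a list of 7 numbers: the shift along the world's x, y, z in units of 250 mm (1.0 is 250 mm), then the turn, a rotation vector about the world's x, y, z in units of pi/2 rad (1.0 is pi/2 rad), then the opening, from -1 (shut) to 1 (fully open), so that 0 is half open. In form: [[tx, ty, tz, ax, ay, az, claw], ...]. A call has 1 to 10 rows; each row is the pose to reach, as a shift and turn from the pose commanded when the call began; what a row does not reach only later rows make up. A row lasts 1/10 s, in which the tool goes at most 50 mm and 8.59 degrees, less where a joint would pass 70% of its speed; a pose out of reach is approached as far as the arm can. A call with a number of a shift or a turn outside -1 to 1 is refused whole. A call with a gripper value outside its range is refused whole. The fingers move at their own pace and stop on an object; "force" is the grip in N (left out, the last holds). Time passes only in rows, so rows that repeat a pose let the fingers close. It gives the time, the measured TCP pose, the force, the opening and the grip force at its end, in the units of the state.
- r.observe(): the state, without advancing time (a new reading comes with each control period).
- r.capture(name): name is "side" or "top"; returns a dict with "color" (420x560x3 uint8, red, green, blue), "depth" (420x560 float32, mm along the optical axis (not along the pixel's ray), 0 where there is no reading), "K" (3x3 intrinsics, pixels), "camera_from_world" (4x4, takes a point from world to camera coordinates). Camera axes: x right, y down, z forward; pixel columns grow to the right and rows downward; lengths in mm; the calibration is good to about 2 mm. A picture is of the moment at which its call begins.
- r.hand_in(): hands the job in; it is judged then, once.
Trained networks look in a picture, given as the dict that the camera call returned (one of the last four; its "shot" number tells which), for a name from the list of things; names that differ only in an ending like _2 or _b are one class to them, and where a whole thing is asked for, a point or a joint stands for the part that bears it (a point fixed in the world has none). Each returns a list of dicts, best first, with "confidence" (0 to 1); they miss things now and then, are a little off and sometimes report something else, mostly with a low value. They report only what shows in the picture. A call takes as long as a camera call.
- r.masks_of(picture, name): "pixels" (420x560 bool, what is visible of it) and "bbox" ([left, top, width, height] in pixels, round what is visible of it).
The state is a dict: "t": time; "qpos": joint angles; "joint_velocities": joint speeds; "effort": joint torques, N m; "eef_pos": TCP position; "ee_rot": TCP orientation; "force": force on the tool from outside, world axes, zero at the start; "ft_torque": the same for the moment, N m; "width": opening from 0.0 (shut) to 1.0 (fully open); "finger_force": force on a finger pad.
Only numpy, scipy, OpenCV 4.12 (cv2) and the standard library are available. Lean on these libraries where they do the work, as an engineer would, in place of code of your own. Each camera call takes 0.05 s, during which the arm holds its last target. There are 200 camera calls.

## Working session

There is one attempt and no reset: what is moved stays moved. The work goes in short steps, Python scripts to look and compute and a tool call to move; the robot and the scene stay as the last step left them, time stands still between calls to the robot, and variables do not carry over. Pictures are saved under pics/ and viewed, at most 10 in all, crops included, and the job is handed in when it is done.

Besides the shell and the picture viewer there is one more tool, called after "Request:" as name([rows], argument=value, ...), one row to a line, values as JSON. arm_command: Moves the arm, as the interface text tells. Shifts and turns lie within -1 to 1; 1 stands for 250 mm of shift or pi/2 rad of turn. Its arguments: {"type":"object","properties":{"increments":{"type":"array"},"force":{"type":"number"}},"required":["increments"]}

```bash
mkdir -p pics; ls
cat > h.py <<'E'
import numpy as np, cv2
from cell import r
def world(p, mask=None):
    d=p["depth"]; K=p["K"]; T=np.linalg.inv(p["camera_from_world"])
    v,u=np.nonzero((d>0) if mask is None else (mask&(d>0)))
    z=d[v,u]; c=np.c_[(u-K[0,2])*z/K[0,0],(v-K[1,2])*z/K[1,1],z]
    return c@T[:3,:3].T+T[:3,3],u,v
E
python3 - <<'E'
from h import *
o=r.observe(); print({k:np.round(o[k],3) for k in o})
for n in ("top","side"):
    p=r.capture(n); cv2.imwrite(f"pics/{n}0.png",p["color"][:,:,::-1])
    print(n,np.round(p["K"],1).tolist(),np.round(p["camera_from_world"],3).tolist())
    for name in ["shim","feed_stand","seat","tape","weight","tin","stapler","calc","spanner","stamp","mouse"]:
        for m in r.masks_of(p,name)[:2]:
            w,_,_=world(p,m["pixels"])
            if len(w): print(name,round(m["confidence"],2),m["bbox"],len(w),np.median(w,0).round(),np.percentile(w,2,axis=0).round(),np.percentile(w,98,axis=0).round())
E
```

```text
pics
{'t': np.float64(0.0), 'qpos': array([ 1.131,  0.333, -0.065,  1.461,  0.022,  1.35 , -0.089]), 'joint_velocities': array([-0.   , -0.001,  0.   ,  0.002, -0.002,  0.   , -0.001]), 'effort': array([ 2.0000e-03, -6.2544e+01,  5.0000e-02, -3.9161e+01,  1.6000e-02,
        1.0000e-02, -0.0000e+00]), 'eef_pos': array([ 252.836, -571.17 ,  230.529]), 'ee_rot': array([-3.14 ,  0.   ,  0.417]), 'force': array([-0.069,  0.525,  0.296]), 'ft_torque': array([ 0.052, -0.023, -0.056]), 'finger_force': np.float64(0.0), 'width': np.float64(0.999)}
top [[387.5, 0.0, 275.9], [0.0, 387.5, 210.0], [0.0, 0.0, 1.0]] [[-0.027, -1.0, 0.014, -13.593], [-0.993, 0.025, -0.111, 540.618], [0.111, -0.017, -0.994, 1281.242], [0.0, 0.0, 0.0, 1.0]]
shim 0.87 [240.9, 178.4, 24.8, 42.4] 577 [582.  50.  64.] [522.  10.  58.] [633.  83.  69.]
feed_stand 0.88 [231.2, 170.2, 50.2, 65.0] 1181 [543.  36.  63.] [476. -21.   3.] [654. 106.  76.]
seat 0.88 [166.6, 182.6, 24.3, 35.0] 774 [582. 288.  55.] [533. 259.   4.] [633. 338.  73.]
seat 0.35 [248.4, 206.0, 21.8, 25.1] 242 [509.  29.  61.] [486.  -7.  56.] [548.  53
[... 1312 characters left out ...]
   1.] [391. 165.  20.]
weight 0.56 [214.7, 220.9, 11.9, 15.9] 125 [713.  86.  24.] [702.  69.  -0.] [731.  94.  47.]
tin 0.75 [225.7, 198.2, 20.9, 29.2] 382 [710. -21.  47.] [ 654. -120.   -0.] [744.  33.  74.]
stapler 0.95 [225.9, 281.9, 17.9, 50.0] 565 [489. 447.  35.] [465. 364.   1.] [527. 479.  44.]
calc 0.72 [321.8, 198.1, 29.1, 10.6] 206 [ 401. -303.    9.] [ 345. -353.    4.] [ 458. -262.   13.]
spanner 0.71 [264.3, 296.9, 52.0, 23.9] 202 [368. 368.   5.] [329. 323.   1.] [423. 433.   8.]
spanner 0.63 [235.8, 213.8, 60.9, 35.4] 1607 [550.  80.  44.] [474. -17.   0.] [645. 112.  72.]
mouse 0.55 [316.3, 205.2, 23.5, 14.3] 245 [ 404. -154.   20.] [ 368. -202.    3.] [ 439. -132.   38.]
```

Run:
```python
import cv2,numpy as np
a=cv2.imread("pics/top0.png")[160:250,150:300]; b=cv2.imread("pics/side0.png")[185:300,195:345]
cv2.imwrite("pics/c0.png",cv2.resize(a,None,fx=5.3,fy=5.3,interpolation=cv2.INTER_CUBIC))
cv2.imwrite("pics/c1.png",cv2.resize(b,None,fx=5.2,fy=5.2,interpolation=cv2.INTER_CUBIC))
```

```text
(no output)
```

View pics/c0.png

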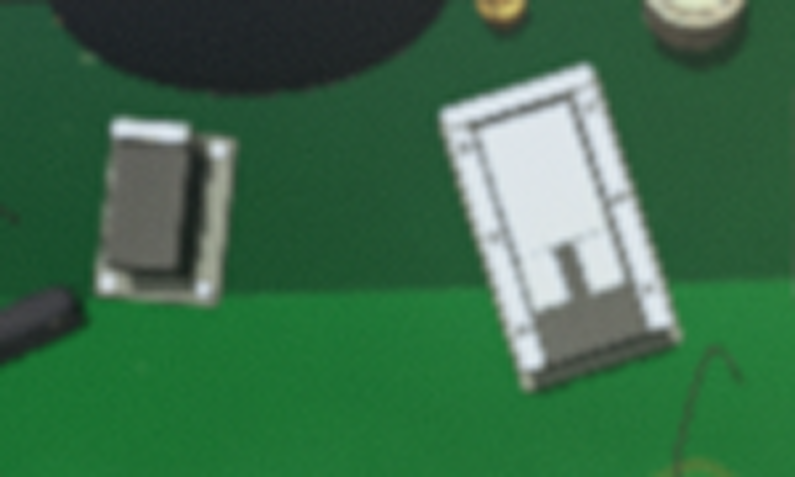

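View pics/c1.png

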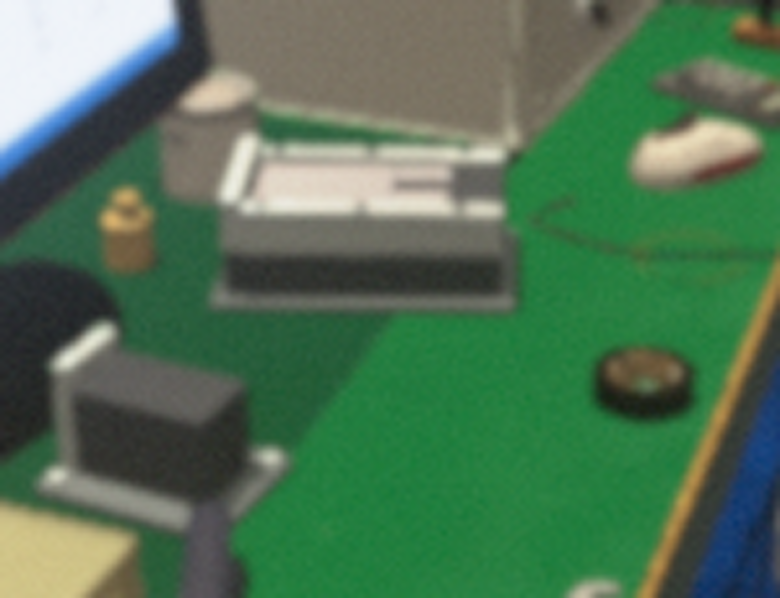

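```bash
cat >> h.py <<'E'
from scipy.optimize import minimize
SS=8
def proj(p,w):
    T=p["camera_from_world"]; c=np.asarray(w)@T[:3,:3].T+T[:3,3]; q=c@p["K"].T
    return q[:,:2]/q[:,2:]
def rect(x0,x1,y0,y1,z): return np.array([[x0,y0,z],[x1,y0,z],[x1,y1,z],[x0,y1,z]],float)
def place(P,pose):
    c,s=np.cos(pose[2]),np.sin(pose[2]); return P@np.array([[c,s,0],[-s,c,0],[0,0,1]])+[pose[0],pose[1],0]
def cost(p,polys,box,ret=False):
    "polys: (Nx3 world, label) painter order, label -1 = ignore; label colours are solved for"
    l,t,w,h=box; n=max(k for _,k in polys)+2
    L=np.zeros((h*SS,w*SS),np.uint8)
    for P,k in polys:
        q=(proj(p,P)-[l,t]+0.5)*SS-0.5
        cv2.fillPoly(L,[np.round(q*16).astype(np.int32)],k+1,shift=4)
    F=np.stack([cv2.GaussianBlur(cv2.resize((L==k).astype(np.float32),(w,h),interpolation=cv2.INTER_AREA),(0,0),0.6).ravel() for k in range(n)],1)
    I=p["color"][t:t+h,l:l+w].reshape(-1,3).astype(float)
    C=np.linalg.lstsq(F,I,rcond=None)[0]; R=np.abs(F@C-I)
    c=np.minimum(R,60).mean()
    return (c,C) if ret else c
def fit(f,x0,step):
    x0=np.array(x0,float)
    for s in (1,.4,.15):
        sim=np.vstack([x0]+[x0+s*np.eye(len(x0))[i]*step[i] for i in range(len(x0))])
        x0=minimize(f,x0,method="Nelder-Mead",options=dict(initial_simplex=sim,maxiter=500,xatol=.02,fatol=1e-4)).x
    return x0,f(x0)
def shim_poly(pose,z=63):
    P=np.array([[-60,-30,z],[-60,-7,z],[-25,-7,z],[-25,7,z],[-60,7,z],[-60,30,z],[60,30,z],[60,-30,z]],float); return place(P,pose)
def stand_polys(p,v,cam):
    s=v[:3]; R=lambda *a:place(rect(*a),s)
    c,sn=np.cos(s[2]),np.sin(s[2]); sp=[s[0]+c*v[3]-sn*v[4],s[1]+sn*v[3]+c*v[4],s[2]+v[5]/100]
    V=lambda x0,y0,x1,y1,z0,z1: place(np.array([[x0,y0,z0],[x1,y1,z0],[x1,y1,z1],[x0,y0,z1]],float),s)
    o=[]
    if cam=="top": o+=[(V(-85,-48,-85,48,0,60),1),(R(-93,-85,-48,48,8),2)]
    else: o+=[(V(-85,48,83,48,38,67),2),(V(-85,48,83,48,12,35),4)]
    o+=[(R(-85,73,-34,34,60),1),(shim_poly(sp),3)]
    o+=[(R(-85,73,-48,-34,67),0),(R(-85,73,34,48,67),0),(R(73,83,-48,48,74),0)]
    return o
def seat_polys(p,s,cam):
    R=lambda *a:place(rect(*a),s)
    V=lambda x0,y0,x1,y1,z0,z1: place(np.array([[x0,y0,z0],[x1,y1,z0],[x1,y1,z1],[x0,y0,z1]],float),s)
    o=[(R(-59,46,-40,40,8),2)]
    if cam=="side": o+=[(V(-44,23,36,23,8,60),3),(V(-44,-23,-44,23,8,60),4),(V(36,23,46,23,8,70),2)]
    else: o+=[(V(-44,-23,-44,23,8,60),3),(V(-44,-23,46,-23,8,60),3)]
    o+=[(R(-44,36,-23,23,60),0),(V(36,-23,36,23,60,70),1),(R(36,46,-23,23,70),1)]
    return o
E
cat > m.py <<'E'
from h import *
B={"top":((226,166,60,72),(160,178,38,44)),"side":((232,206,70,40),(198,244,58,46))}
P={}
for n in ("top","side"):
    p=P[n]=r.capture(n)
    f=lambda v: cost(p,stand_polys(p,v,n),B[n][0])
    x,c=fit(f,[560,42,.26,7,0,0],[8,8,.1,5,3,3]); print(n,"stand",x.round(3),round(c,2))
    g=lambda v: cost(p,seat_polys(p,v,n),B[n][1])
    y,c=fit(g,[580,300,-.08],[8,8,.1]); print(n,"seat",y.round(3),round(c,2))
    im=cv2.resize(p["color"][:,:,::-1],None,fx=8,fy=8,interpolation=cv2.INTER_CUBIC)
    for q,k in stand_polys(p,x,n)+seat_polys(p,y,n):
        cv2.polylines(im,[np.round((proj(p,q)+.5)*8).astype(int)],True,(0,0,255) if k else (255,0,0),1)
    b=B[n]
    P[n+"i"]=[cv2.resize(im[t*8:(t+h)*8,l*8:(l+w)*8],(390,290)) for l,t,w,h in b]
cv2.imwrite("pics/fit.png",np.vstack([np.hstack(P["topi"]),np.hstack(P["sidei"])]))
w,u,v=world(P["top"]); k=(w[:,2]>90)&(w[:,0]>350)
H=np.zeros((9,14))
for X,Y,Z in w[k]:
    i,j=int((X-350)//80),int((Y+500)//80)
    if 0<=i<9 and 0<=j<14:H[i,j]=max(H[i,j],Z)
print("max z >90; rows x from 350 step80, cols y from -500 step 80\n",H.astype(int))
E
python3 m.py
```

```text
top stand [ 5.70531e+02  4.32610e+01  2.90000e-01  7.19600e+00  6.22000e-01
 -3.70000e-01] 8.6
top seat [ 5.89321e+02  2.97588e+02 -1.13000e-01] 8.64
side stand [ 5.69765e+02  4.41190e+01  2.91000e-01  8.06100e+00 -1.62400e+00
 -1.21900e+00] 14.42
side seat [ 5.8849e+02  2.9727e+02 -1.3900e-01] 15.33
max z >90; rows x from 350 step80, cols y from -500 step 80
 [[  0   0   0   0   0   0   0   0   0   0   0   0   0   0]
 [326 328 328 327 327   0   0   0   0   0   0   0   0 223]
 [328 326 326 327 328 172   0   0   0   0   0   0   0 222]
 [325 326 326 325 327   0   0   0   0   0   0   0   0 224]
 [326 326 326 654 658 421 434 335 331 322 321 317 398   0]
 [326 326 325 648 653 449 451 450 452 450 451 452 453   0]
 [  0   0   0   0   0   0   0   0   0   0   0   0   0   0]
 [  0   0   0   0   0   0   0   0   0   0   0   0   0   0]
 [  0 150 189   0   0   0   0   0   0   0   0   0   0   0]]
```

View pics/fit.png

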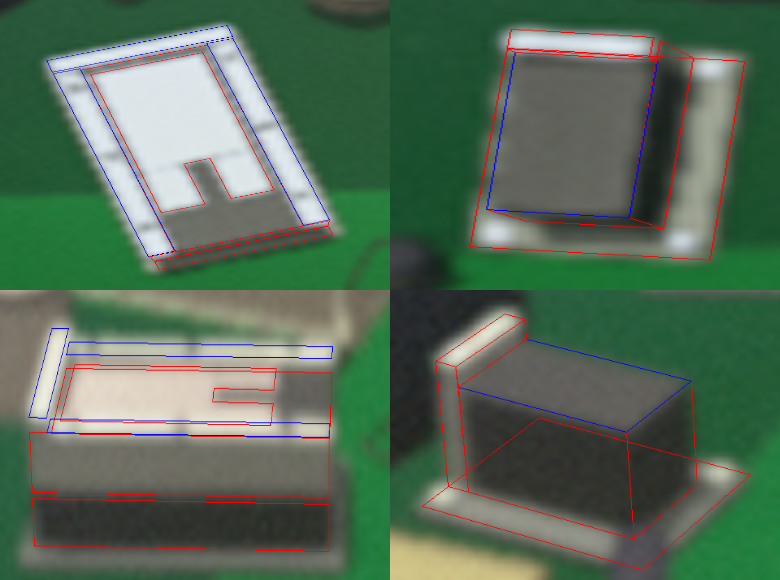

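Run:
```python
from h import *
p=r.capture("top"); w,u,v=world(p)
k=(w[:,2]>85)&(w[:,0]>200)
w=w[k]
for y in range(-700,700,50):
    q=w[(w[:,1]>=y)&(w[:,1]<y+50)]
    if len(q):
        q=q[np.argsort(q[:,0])]; print(y,len(q),"minx pts",[tuple(a) for a in q[[0,len(q)//50,len(q)//10]][:,[0,2]].round().astype(int)],"radius min",np.hypot(q[:,0],q[:,1]).min().round())
```

```text
-700 550 minx pts [(np.int64(1099), np.int64(264)), (np.int64(1102), np.int64(265)), (np.int64(1104), np.int64(260))] radius min 1281.0
-650 652 minx pts [(np.int64(272), np.int64(250)), (np.int64(281), np.int64(258)), (np.int64(291), np.int64(323))] radius min 665.0
-600 895 minx pts [(np.int64(217), np.int64(429)), (np.int64(288), np.int64(377)), (np.int64(293), np.int64(450))] radius min 591.0
-550 2884 minx pts [(np.int64(201), np.int64(638)), (np.int64(219), np.int64(641)), (np.int64(234), np.int64(448))] radius min 539.0
-500 2102 minx pts [(np.int64(200), np.int64(645)), (np.int64(203), np.int64(648)), (np.int64(213), np.int64(649))] radius min 494.0
-450 3108 minx pts [(np.int64(200), np.int64(649)), (np.int64(203), np.int64(651)), (np.int64(213), np.int64(626))] radius min 448.0
-400 2885 minx pts [(np.int64(200), np.int64(606)), (np.int64(203), np.int64(630)), (np.int64(489), np.int64(194))] radius min 425.0
-350 2883 minx pts [(np.int64(487), np.int64(257)), (np.int64(491), np.int64(273)), (np.int64(514), np.int64(320))] radius min 575.0
-300 2711 minx pts [(np.int64(489),
[... 1908 characters left out ...]
730), np.int64(170))] radius min 813.0
450 1913 minx pts [(np.int64(709), np.int64(107)), (np.int64(712), np.int64(120)), (np.int64(731), np.int64(168))] radius min 840.0
500 1668 minx pts [(np.int64(710), np.int64(109)), (np.int64(714), np.int64(120)), (np.int64(727), np.int64(164))] radius min 870.0
550 703 minx pts [(np.int64(1118), np.int64(139)), (np.int64(1119), np.int64(89)), (np.int64(1120), np.int64(266))] radius min 1248.0
600 3420 minx pts [(np.int64(408), np.int64(186)), (np.int64(424), np.int64(211)), (np.int64(447), np.int64(220))] radius min 751.0
650 2285 minx pts [(np.int64(405), np.int64(181)), (np.int64(409), np.int64(189)), (np.int64(434), np.int64(223))] radius min 766.0
```

Request:
arm_command([
  [0.04, 0.08, 0.01, 0, 0, -0.01, -1],
  [0.1, 0.2, 0.02, 0, 0, -0.02, -1],
  [0.16, 0.34, 0.03, 0, 0, -0.03, -1],
  [0.22, 0.5, 0.04, 0, 0, -0.05, -1],
  [0.28, 0.66, 0.04, 0, 0, -0.07, -1],
  [0.34, 0.8, 0.04, 0, 0, -0.081, -1],
  [0.38, 0.9, 0.04, 0, 0, -0.081, -1],
  [0.4, 0.94, 0.04, 0, 0, -0.081, -1],
])

```text
t: 2.15
eef_pos: [354.3, -334.1, 241.8]
ee_rot: [3.141, -0.001, 0.293]
force: [0.6, -0.8, 0.1]
width: -0.001
finger_force: 0.0
```

Request:
arm_command([
  [0.01, 0.1, 0, 0, 0, 0, -1],
  [0.03, 0.26, 0, 0, 0, 0, -1],
  [0.06, 0.42, 0, 0, 0, 0, -1],
  [0.09, 0.58, 0, 0, 0, 0, -1],
  [0.12, 0.74, 0, 0, 0, 0, -1],
  [0.15, 0.9, 0, 0, 0, 0, -1],
  [0.16, 1.0, 0, 0, 0, 0, -1],
])

```text
t: 2.85
eef_pos: [393.6, -84.4, 241.7]
ee_rot: [3.141, -0.001, 0.291]
force: [-0.1, -0.4, 0.1]
width: 0.002
finger_force: 0.0
```

Request:
arm_command([
  [0, 0.08, 0, 0, 0, 0, -1],
  [0, 0.2, 0, 0, 0, 0, -1],
  [0, 0.34, 0, 0, 0, 0, -1],
  [0, 0.46, 0, 0, 0, 0, -1],
  [0, 0.54, 0, 0, 0, 0, -1],
  [0, 0.56, 0, 0, 0, 0, -1],
])

```text
t: 3.45
eef_pos: [393.4, 54.9, 241.7]
ee_rot: [3.141, -0.001, 0.292]
force: [1.2, -0.2, 0.4]
width: -0.006
finger_force: 0.0
```

Request:
arm_command([
  [0.08, 0, 0, 0, 0, 0, -1],
  [0.22, 0, 0, 0, 0, 0, -1],
  [0.38, 0, 0, 0, 0, 0, -1],
  [0.54, 0, -0.05, 0, 0, 0, -1],
  [0.7, -0.01, -0.15, 0, 0, 0, -1],
  [0.78, -0.014, -0.28, 0, 0, 0, -1],
  [0.812, -0.014, -0.4, 0, 0, 0, -1],
  [0.812, -0.014, -0.52, 0, 0, 0, -1],
  [0.812, -0.014, -0.6, 0, 0, 0, -1],
  [0.812, -0.014, -0.62, 0, 0, 0, -1],
])

```text
t: 4.45
eef_pos: [594.8, 47.7, 83.2]
ee_rot: [-3.141, 0.005, 0.288]
force: [0.1, -0.0, 0.3]
width: -0.001
finger_force: 0.0
```

Run:
```python
from h import *
p=r.capture("side"); a=p["color"][185:260,215:325,::-1]
q=r.capture("top"); b=q["color"][150:250,200:310,::-1]
f=lambda i:cv2.resize(i,(390,int(390*i.shape[0]/i.shape[1])),interpolation=cv2.INTER_CUBIC)
a,b=f(a),f(b); h=max(len(a),len(b)); pad=lambda i:np.vstack([i,np.zeros((h-len(i),390,3),np.uint8)])
cv2.imwrite("pics/press.png",np.hstack([pad(a),pad(b)])); o=r.observe(); print(o["eef_pos"],o["force"])
```

```text
[595.94447744  48.64672702  85.74841945] [ 0.03093379  0.55308242 -0.06035935]
```

View pics/press.png

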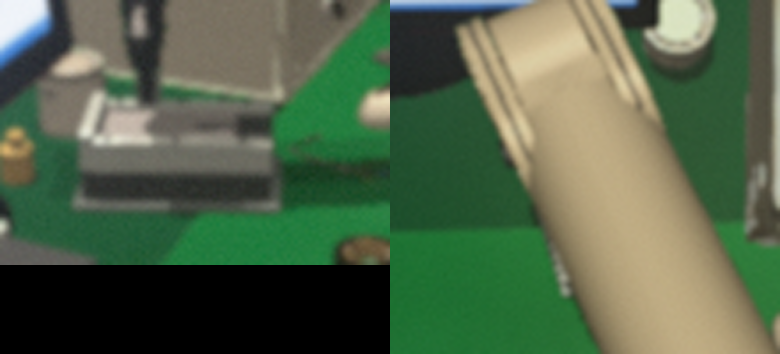

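Request:
arm_command([
  [0, 0.004, -0.03, 0, 0, 0, -1],
  [0, 0.004, -0.06, 0, 0, 0, -1],
  [0, 0.004, -0.07, 0, 0, 0, -1],
  [0, 0.004, -0.076, 0, 0, 0, -1],
  [0, 0.004, -0.08, 0, 0, 0, -1],
  [0, 0.004, -0.08, 0, 0, 0, -1],
])

```text
t: 5.15
eef_pos: [596.1, 51.0, 66.5]
ee_rot: [3.141, -0.0, 0.29]
force: [0.2, 0.6, 0.1]
width: 0.001
finger_force: 0.0
```

Request:
arm_command([
  [0, 0, -0.001, 0, 0, 0, -1],
  [0, 0, -0.002, 0, 0, 0, -1],
  [0, 0, -0.003, 0, 0, 0, -1],
  [0, 0, -0.004, 0, 0, 0, -1],
  [0, 0, -0.004, 0, 0, 0, -1],
])

```text
t: 5.65
eef_pos: [596.0, 51.0, 65.3]
ee_rot: [3.142, -0.0, 0.29]
force: [0.5, -0.8, 0.4]
width: 0.002
finger_force: 0.0
```

Request:
arm_command([
  [0, 0, -0.001, 0, 0, 0, -1],
  [0, 0, -0.002, 0, 0, 0, -1],
  [0, 0, -0.003, 0, 0, 0, -1],
  [0, 0, -0.004, 0, 0, 0, -1],
  [0, 0, -0.004, 0, 0, 0, -1],
])

```text
t: 6.15
eef_pos: [596.0, 51.0, 64.3]
ee_rot: [3.142, 0.0, 0.29]
force: [-0.1, -0.3, -0.3]
width: 0.003
finger_force: 0.0
```

Request:
arm_command([
  [0, 0, -0.001, 0, 0, 0, -1],
  [0, 0, -0.002, 0, 0, 0, -1],
  [0, 0, -0.002, 0, 0, 0, -1],
])

```text
t: 6.45
eef_pos: [596.0, 51.0, 63.8]
ee_rot: [3.142, 0.0, 0.29]
force: [-0.3, -0.8, 0.7]
width: 0.002
finger_force: 0.0
```

Request:
arm_command([
  [0, 0, -0.0008, 0, 0, 0, -1],
  [0, 0, -0.0016, 0, 0, 0, -1],
  [0, 0, -0.0016, 0, 0, 0, -1],
])

```text
t: 6.75
eef_pos: [596.0, 51.0, 63.4]
ee_rot: [3.141, 0.0, 0.29]
force: [-0.0, 0.8, -0.4]
width: -0.0
finger_force: 0.0
```

Request:
arm_command([
  [0, 0, -0.0008, 0, 0, 0, -1],
  [0, 0, -0.0016, 0, 0, 0, -1],
  [0, 0, -0.0016, 0, 0, 0, -1],
])

```text
t: 7.05
eef_pos: [596.1, 51.0, 63.2]
ee_rot: [3.141, -0.0, 0.29]
force: [-0.5, 0.3, 3.3]
width: 0.0
finger_force: 1.3
```

Request:
arm_command([
  [0, 0, -0.0008, 0, 0, 0, -1],
  [0, 0, -0.0012, 0, 0, 0, -1],
  [0, 0, -0.0012, 0, 0, 0, -1],
])

```text
t: 7.35
eef_pos: [596.1, 51.0, 63.1]
ee_rot: [3.141, -0.0, 0.29]
force: [-2.1, -0.9, 5.6]
width: -0.001
finger_force: 2.9
```

Request:
arm_command([
  [0, 0, -0.0008, 0, 0, 0, -1],
  [0, 0, -0.0016, 0, 0, 0, -1],
  [0, 0, -0.0024, 0, 0, 0, -1],
  [0, 0, -0.0024, 0, 0, 0, -1],
  [0, 0, -0.0024, 0, 0, 0, -1],
])

```text
t: 7.85
eef_pos: [596.1, 51.0, 62.9]
ee_rot: [3.141, -0.0, 0.29]
force: [-4.7, -0.8, 10.1]
width: -0.003
finger_force: 4.9
```

Request:
arm_command([
  [0, 0, -0.001, 0, 0, 0, -1],
  [0, 0, -0.0014, 0, 0, 0, -1],
  [-0.006, -0.0018, -0.0016, 0, 0, 0, -1],
  [-0.014, -0.0042, -0.0018, 0, 0, 0, -1],
  [-0.022, -0.0066, -0.002, 0, 0, 0, -1],
  [-0.03, -0.009, -0.0022, 0, 0, 0, -1],
  [-0.038, -0.0114, -0.0024, 0, 0, 0, -1],
  [-0.046, -0.0137, -0.0026, 0, 0, 0, -1],
])

```text
t: 8.65
eef_pos: [586.5, 48.1, 62.9]
ee_rot: [3.141, -0.005, 0.29]
force: [2.9, 1.2, 5.1]
width: 0.004
finger_force: 3.2
```

Run:
```python
from h import *
p=r.capture("side"); print(r.observe()["force"])
for m in r.masks_of(p,"shim")[:2]: print(m["confidence"],m["bbox"])
i=p["color"][200:250,225:310,::-1]; cv2.imwrite("pics/s1.png",cv2.resize(i,None,fx=7,fy=7,interpolation=cv2.INTER_CUBIC))
```

```text
[2.31907148 1.36042733 5.66059725]
0.76 [251.2, 217.5, 33.4, 7.4]
0.69 [321.7, 194.6, 31.4, 14.9]
```

View pics/s1.png

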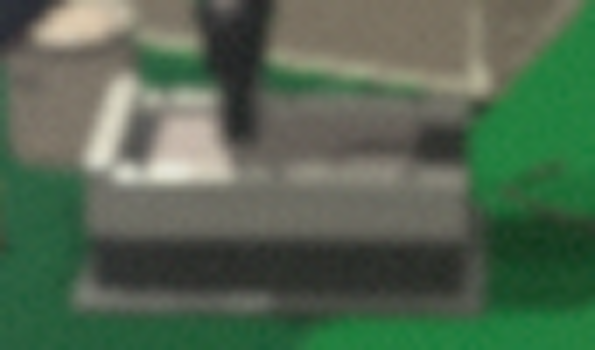

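Request:
arm_command([
  [0, 0, -0.0012, 0, 0, 0, -1],
  [0, 0, -0.0024, 0, 0, 0, -1],
  [0, 0, -0.0032, 0, 0, 0, -1],
  [0, 0, -0.0032, 0, 0, 0, -1],
])

```text
t: 9.15
eef_pos: [586.2, 48.1, 62.4]
ee_rot: [3.141, -0.004, 0.29]
force: [-0.4, -0.1, 11.8]
width: -0.004
finger_force: 6.0
```

Request:
arm_command([
  [-0.003, -0.0009, -0.001, 0, 0, 0, -1],
  [-0.008, -0.0024, -0.0016, 0, 0, 0, -1],
  [-0.013, -0.0039, -0.002, 0, 0, 0, -1],
  [-0.018, -0.0054, -0.0024, 0, 0, 0, -1],
  [-0.023, -0.0069, -0.0026, 0, 0, 0, -1],
  [-0.028, -0.0084, -0.0028, 0, 0, 0, -1],
  [-0.033, -0.0099, -0.003, 0, 0, 0, -1],
  [-0.038, -0.0114, -0.0032, 0, 0, 0, -1],
  [-0.043, -0.0129, -0.0034, 0, 0, 0, -1],
  [-0.048, -0.0144, -0.0036, 0, 0, 0, -1],
])

```text
t: 10.15
eef_pos: [575.7, 45.0, 62.2]
ee_rot: [3.141, -0.007, 0.29]
force: [5.5, 2.0, 11.2]
width: -0.001
finger_force: 5.3
```

Request:
arm_command([
  [-0.005, -0.0015, -0.0006, 0, 0, 0, -1],
  [-0.01, -0.003, -0.001, 0, 0, 0, -1],
  [-0.015, -0.0045, -0.0014, 0, 0, 0, -1],
  [-0.02, -0.006, -0.0018, 0, 0, 0, -1],
  [-0.025, -0.0075, -0.002, 0, 0, 0, -1],
  [-0.03, -0.009, -0.0022, 0, 0, 0, -1],
  [-0.035, -0.0105, -0.0024, 0, 0, 0, -1],
  [-0.04, -0.012, -0.0026, 0, 0, 0, -1],
  [-0.045, -0.0135, -0.0028, 0, 0, 0, -1],
  [-0.05, -0.015, -0.003, 0, 0, 0, -1],
])

```text
t: 11.15
eef_pos: [563.5, 41.2, 61.6]
ee_rot: [3.141, -0.008, 0.29]
force: [5.4, 1.1, 11.9]
width: 0.002
finger_force: 5.6
```

Run:
```python
from h import *
p=r.capture("side"); o=r.observe(); print(o["force"],o["eef_pos"])
for m in r.masks_of(p,"shim")[:2]: print(m["confidence"],m["bbox"])
i=p["color"][200:250,225:310,::-1]; cv2.imwrite("pics/s2.png",cv2.resize(i,None,fx=7,fy=7,interpolation=cv2.INTER_CUBIC))
```

```text
[ 4.00571837  1.89375256 11.52229271] [563.29258387  41.16383193  61.49860288]
0.59 [255.8, 217.0, 36.4, 6.1]
```

View pics/s2.png

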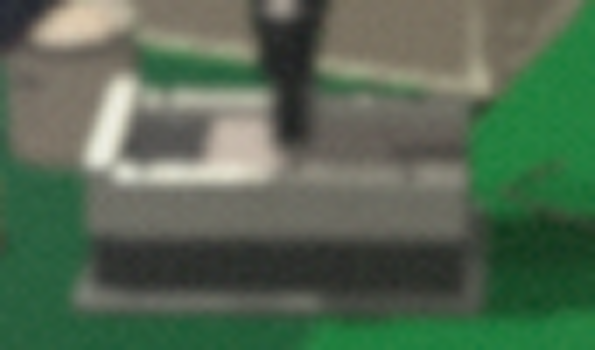

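Request:
arm_command([
  [-0.005, -0.0015, -0.0006, 0, 0, 0, -1],
  [-0.01, -0.003, -0.001, 0, 0, 0, -1],
  [-0.015, -0.0045, -0.0014, 0, 0, 0, -1],
  [-0.02, -0.006, -0.0018, 0, 0, 0, -1],
  [-0.025, -0.0075, -0.0021, 0, 0, 0, -1],
  [-0.03, -0.009, -0.0024, 0, 0, 0, -1],
  [-0.035, -0.0105, -0.0027, 0, 0, 0, -1],
  [-0.04, -0.012, -0.003, 0, 0, 0, -1],
  [-0.045, -0.0135, -0.0033, 0, 0, 0, -1],
  [-0.05, -0.015, -0.0036, 0, 0, 0, -1],
])

```text
t: 12.25
eef_pos: [551.2, 37.5, 60.8]
ee_rot: [3.141, -0.008, 0.29]
force: [6.3, 2.1, 12.7]
width: 0.001
finger_force: 5.9
```

Request:
arm_command([
  [-0.005, -0.0015, -0.0004, 0, 0, 0, -1],
  [-0.01, -0.003, -0.0008, 0, 0, 0, -1],
  [-0.015, -0.0045, -0.0012, 0, 0, 0, -1],
  [-0.02, -0.006, -0.0016, 0, 0, 0, -1],
  [-0.025, -0.0075, -0.002, 0, 0, 0, -1],
  [-0.03, -0.009, -0.0024, 0, 0, 0, -1],
  [-0.035, -0.0105, -0.0027, 0, 0, 0, -1],
  [-0.04, -0.012, -0.003, 0, 0, 0, -1],
  [-0.045, -0.0135, -0.0033, 0, 0, 0, -1],
  [-0.05, -0.015, -0.0036, 0, 0, 0, -1],
])

```text
t: 13.25
eef_pos: [538.8, 33.8, 59.8]
ee_rot: [3.14, -0.008, 0.29]
force: [5.6, 0.9, 12.3]
width: 0.0
finger_force: 6.1
```

Request:
arm_command([
  [-0.005, -0.0015, -0.0005, 0, 0, 0, -1],
  [-0.01, -0.003, -0.001, 0, 0, 0, -1],
  [-0.015, -0.0045, -0.0015, 0, 0, 0, -1],
  [-0.02, -0.006, -0.002, 0, 0, 0, -1],
  [-0.025, -0.0075, -0.0024, 0, 0, 0, -1],
  [-0.03, -0.009, -0.0028, 0, 0, 0, -1],
  [-0.035, -0.0105, -0.0032, 0, 0, 0, -1],
  [-0.04, -0.012, -0.0036, 0, 0, 0, -1],
  [-0.044, -0.0132, -0.004, 0, 0, 0, -1],
  [-0.047, -0.014, -0.0042, 0, 0, 0, -1],
])

```text
t: 14.25
eef_pos: [527.1, 30.2, 58.8]
ee_rot: [3.14, -0.008, 0.29]
force: [6.4, 2.7, 13.3]
width: 0.003
finger_force: 6.2
```

Run:
```python
from h import *
p=r.capture("side"); o=r.observe(); print(o["force"],o["eef_pos"])
for m in r.masks_of(p,"shim")[:2]: print(m["confidence"],m["bbox"])
S=[570.2,43.6,.29]
# rear edge predicted pixel columns for overhang guesses, along centre line
for oh in (32,36,40,44):
    c=-85-oh+60; q=place(np.array([[c+60,0,61.],[c-60,20,59.],[c-60,-20,59.]]),S); print(oh,proj(p,q).round(1).tolist())
i=p["color"][200:250,225:315,::-1]; cv2.imwrite("pics/s3.png",cv2.resize(i,None,fx=8,fy=8,interpolation=cv2.INTER_CUBIC))
```

```text
[ 5.25581979  0.79928024 12.24789409] [527.00734907  30.1858751   58.77478093]
0.72 [269.6, 218.1, 35.4, 10.1]
0.68 [244.8, 217.8, 25.1, 7.1]
32 [[263.5, 220.5], [300.7, 224.3], [300.6, 219.0]]
36 [[264.7, 220.6], [302.0, 224.3], [301.9, 219.0]]
40 [[266.0, 220.6], [303.2, 224.3], [303.1, 219.0]]
44 [[267.2, 220.6], [304.5, 224.3], [304.3, 219.0]]
```

View pics/s3.png

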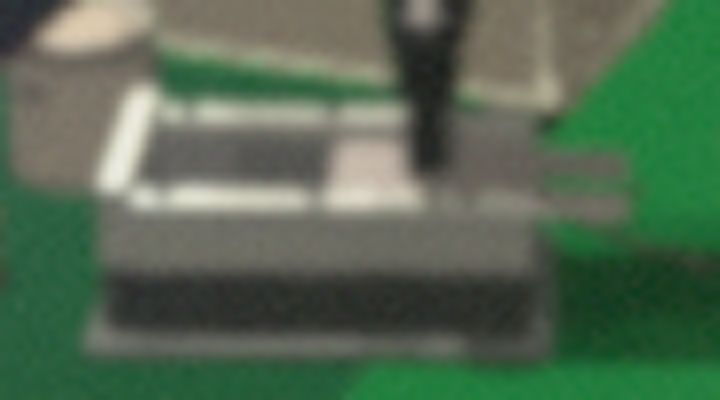

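Request:
arm_command([
  [0, 0, 0.002, 0, 0, 0, -1],
  [0, 0, 0.005, 0, 0, 0, -1],
  [0, 0, 0.008, 0, 0, 0, -1],
  [0, 0, 0.012, 0, 0, 0, -1],
  [0, 0, 0.016, 0, 0, 0, -1],
  [0, 0, 0.022, 0, 0, 0, -1],
  [0, 0, 0.03, 0, 0, 0, -1],
  [0, 0, 0.08, 0, 0, 0, -1],
  [0, 0, 0.18, 0, 0, 0, -1],
  [0, 0, 0.3, 0, 0, 0, -1],
])

```text
t: 15.35
eef_pos: [522.2, 29.2, 131.6]
ee_rot: [-3.141, 0.003, 0.29]
force: [0.1, -0.5, -0.5]
width: -0.003
finger_force: 0.0
```

Request:
arm_command([
  [0, 0, 0.12, 0, 0, 0, 1],
  [-0.1, 0, 0.2, 0, 0, 0, 1],
  [-0.25, 0, 0.24, 0, 0, 0, 1],
  [-0.4, 0, 0.24, 0, 0, 0, 1],
  [-0.55, 0, 0.24, 0, 0, 0, 1],
  [-0.62, 0, 0.24, 0, 0, 0, 1],
  [-0.64, 0, 0.24, 0, 0, 0, 1],
])

```text
t: 16.05
eef_pos: [361.7, 29.0, 191.5]
ee_rot: [3.139, 0.0, 0.289]
force: [1.0, -0.3, -0.8]
width: 0.999
finger_force: 0.0
```

```bash
cat > m2.py <<'E'
from h import *
S=[570.2,43.6,.29]
o=r.observe(); print(o["eef_pos"],o["ee_rot"],o["width"],o["force"])
B={"top":(222,166,66,85),"side":(232,206,80,40)}; out=[]
for n in ("top","side"):
    p=r.capture(n)
    def polys(v):
        g=stand_polys(p,[v[3],v[4],v[5],v[0],v[1],v[2]*100],n); return g
    f=lambda v: cost(p,polys(v),B[n])
    x,c=fit(f,[-65,0,0,*S],[5,3,.05,2,2,.02]); print(n,x.round(3),"cost",round(c,2))
    im=cv2.resize(p["color"][:,:,::-1],None,fx=8,fy=8,interpolation=cv2.INTER_CUBIC)
    for q,k in polys(x): cv2.polylines(im,[np.round((proj(p,q)+.5)*8).astype(int)],True,(0,0,255) if k else (255,0,0),1)
    l,t,w,h=B[n]; out.append(cv2.resize(im[t*8:(t+h)*8,l*8:(l+w)*8],(390,450)))
    c,s=np.cos(x[5]),np.sin(x[5]); print("  shim centre world",x[3]+c*x[0]-s*x[1],x[4]+s*x[0]+c*x[1],x[5]+x[2])
cv2.imwrite("pics/oh.png",np.hstack(out))
E
python3 m2.py
```

```text
[361.72323744  28.97052495 191.53084299] [3.13929467e+00 2.96695428e-04 2.89165672e-01] 0.9989890752044026 [ 1.04654859 -0.34122363 -0.78960384]
top [-6.65350e+01  3.69000e-01  1.00000e-03  5.70533e+02  4.32470e+01
  2.90000e-01] cost 9.52
  shim centre world 506.66596018516975 24.590101284512002 0.2904809896254077
side [-6.3356e+01 -2.1760e+00 -2.0000e-03  5.6833e+02  4.3747e+01  3.0300e-01] cost 15.9
  shim centre world 508.5191413609475 22.737056476636482 0.301350084805475
```

View pics/oh.png

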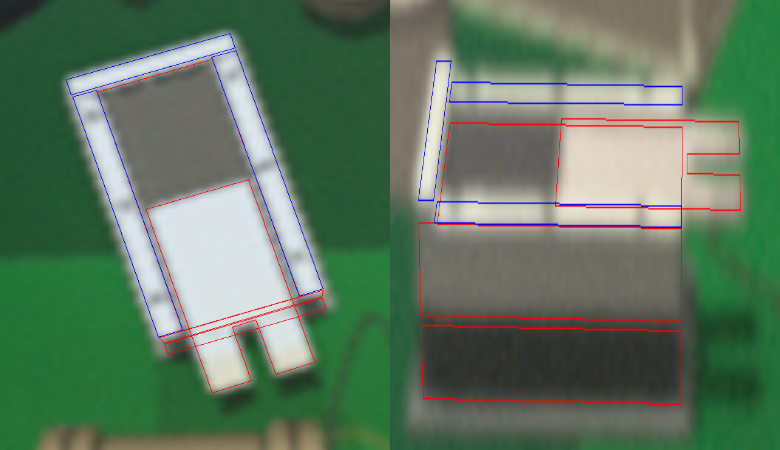

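Request:
arm_command([
  [0.08, -0.01, 0, 0, 0, 0, 1],
  [0.2, -0.03, -0.06, 0, 0, 0, 1],
  [0.32, -0.05, -0.15, 0, 0, 0, 1],
  [0.4, -0.064, -0.24, 0, 0, 0, 1],
  [0.429, -0.067, -0.32, 0, 0, 0, 1],
  [0.429, -0.067, -0.36, 0, 0, 0, 1],
  [0.429, -0.067, -0.36, 0, 0, 0, 1],
])

```text
t: 16.85
eef_pos: [469.8, 13.0, 99.8]
ee_rot: [-3.139, 0.002, 0.29]
force: [-0.4, -0.1, 0.6]
width: 1.001
finger_force: 0.0
```

Request:
arm_command([
  [0, 0, -0.03, 0, 0, 0, 1],
  [0, 0, -0.08, 0, 0, 0, 1],
  [0, 0, -0.13, 0, 0, 0, 1],
  [0, 0, -0.18, 0, 0, 0, 1],
  [0, 0, -0.22, 0, 0, 0, 1],
  [0, 0, -0.245, 0, 0, 0, 1],
  [0, 0, -0.254, 0, 0, 0, 1],
  [0, 0, -0.254, 0, 0, 0, 1],
])

```text
t: 17.65
eef_pos: [470.5, 12.6, 37.5]
ee_rot: [-3.141, 0.0, 0.29]
force: [-0.8, 0.5, -0.5]
width: 1.003
finger_force: 0.0
```

Request:
arm_command([
  [0, 0, 0, 0, 0, 0, 0.7],
  [0, 0, 0, 0, 0, 0, 0.55],
  [0, 0, 0, 0, 0, 0, 0.5],
  [0, 0, 0, 0, 0, 0, 0.45],
  [0, 0, 0, 0, 0, 0, 0.4],
  [0, 0, 0, 0, 0, 0, 0.3],
  [0, 0, 0, 0, 0, 0, 0.1],
  [0, 0, 0, 0, 0, 0, -0.2],
  [0, 0, 0, 0, 0, 0, -0.2],
], force=60)

```text
t: 18.55
eef_pos: [470.6, 12.5, 37.7]
ee_rot: [3.141, -0.0, 0.29]
force: [0.2, 0.8, 0.9]
width: 0.677
finger_force: 63.5
```

Request:
arm_command([
  [0, 0, 0.004, 0, 0, 0, -0.2],
  [0, 0, 0.01, 0, 0, 0, -0.2],
  [0, 0, 0.02, 0, 0, 0, -0.2],
  [0, 0, 0.035, 0, 0, 0, -0.2],
  [0, 0, 0.055, 0, 0, 0, -0.2],
  [0, 0, 0.08, 0, 0, 0, -0.2],
  [0, 0, 0.11, 0, 0, 0, -0.2],
  [0, 0, 0.14, 0, 0, 0, -0.2],
  [0, 0, 0.16, 0, 0, 0, -0.2],
  [0, 0, 0.16, 0, 0, 0, -0.2],
], force=70)

```text
t: 19.55
eef_pos: [471.1, 12.4, 78.6]
ee_rot: [3.141, -0.001, 0.289]
force: [1.0, 0.1, -2.6]
width: 0.673
finger_force: 74.7
```

```bash
cat > m3.py <<'E'
from h import *
o=r.observe(); print(o["eef_pos"],o["ee_rot"],o["width"],o["force"],o["finger_force"])
for n in ("side","top"):
    p=r.capture(n)
    if n=="side": sp=p
    for m in r.masks_of(p,"shim")[:2]:
        mk=cv2.erode(m["pixels"].astype(np.uint8),np.ones((2,2)))>0
        w,_,_=world(p,mk)
        if len(w)<20: continue
        c,res,_,_=np.linalg.lstsq(np.c_[w[:,:2]-np.median(w[:,:2],0),np.ones(len(w))],w[:,2],rcond=None)
        print(n,round(m["confidence"],2),m["bbox"],len(w),np.median(w,0).round(1),"z slope x,y",c.round(3))
i=sp["color"][165:275,195:325,::-1]; import sys; cv2.imwrite(f"pics/{sys.argv[1]}.png",cv2.resize(i,None,fx=6,fy=5.4,interpolation=cv2.INTER_CUBIC))
E
python3 m3.py lift
```

```text
[471.07199384  12.40773507  78.55234885] [ 3.14074308e+00 -1.24021747e-03  2.89461405e-01] 0.6730931402631951 [ 1.01979535  0.05893874 -2.610251  ] 74.72872853279114
side 0.46 [267.9, 204.7, 38.9, 8.8] 197 [514.6  31.7 101.4] z slope x,y [-7.20000e-02  3.19000e-01  1.00586e+02]
```

View pics/lift.png

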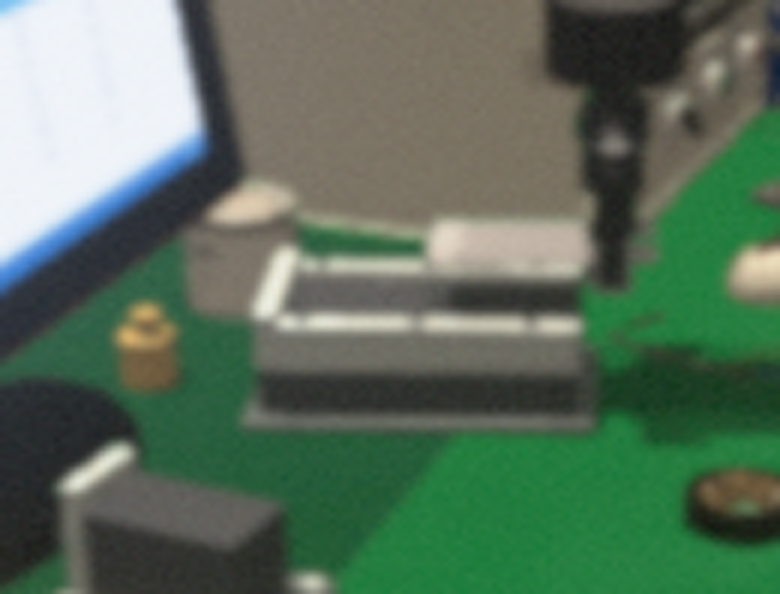

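```bash
cat > m4.py <<'E'
from h import *
B={"top":(160,178,38,44),"side":(198,244,58,46)}
def sp(v,cam):
    s=v[:3]; lt,lw=v[3],v[4]
    R=lambda *a:place(rect(*a),s)
    V=lambda x0,y0,x1,y1,z0,z1: place(np.array([[x0,y0,z0],[x1,y1,z0],[x1,y1,z1],[x0,y0,z1]],float),s)
    o=[(R(-59,36+lt,-40,40,8),2)]
    if cam=="side": o+=[(V(-44,23,36,23,8,60),3),(V(-44,-23,-44,23,8,60),4),(V(36,lw,36+lt,lw,8,70),5)]
    else: o+=[(V(-44,-23,-44,23,8,60),3),(V(-44,-23,36+lt,-23,8,60),3)]
    return o+[(R(-44,36,-23,23,60),0),(V(36,-lw,36,lw,60,70),6),(R(36,36+lt,-lw,lw,70),1)]
P={n:r.capture(n) for n in B}
for n in B:
    c=[r.capture(n)["color"].astype(np.float32) for _ in range(4)]; P[n]["color"]=np.mean(c,0)
f=lambda v,cs=("top","side"): sum(cost(P[n],sp(v,n),B[n]) for n in cs)
x0=[588.9,297.4,-.12,10,23]; st=[4,4,.05,2,1.5]
for cs in (("top",),("side",),("top","side")):
    for y0 in (-.08,-.16):
        x0[2]=y0; x,c=fit(lambda v:f(v,cs),x0,st); print(cs,x.round(3),round(c,2))
E
python3 m4.py
```

```text
('top',) [ 5.87841e+02  2.97761e+02 -1.09000e-01  1.13960e+01  2.35370e+01] 7.97
('top',) [ 5.87936e+02  2.97767e+02 -1.09000e-01  1.13830e+01  2.33950e+01] 7.97
('side',) [ 5.87272e+02  2.97887e+02 -1.19000e-01  1.39530e+01  2.13010e+01] 13.34
('side',) [ 5.87664e+02  2.97425e+02 -1.52000e-01  1.35460e+01  2.15710e+01] 13.38
('top', 'side') [ 5.87721e+02  2.97815e+02 -1.19000e-01  1.23020e+01  2.24000e+01] 21.74
('top', 'side') [ 5.87980e+02  2.97772e+02 -1.10000e-01  1.18330e+01  2.20070e+01] 21.71
```

Request:
arm_command([
  [0, 0, 0.05, 0, 0, 0, -0.2],
  [0, 0.02, 0.12, 0, 0, 0, -0.2],
  [0, 0.05, 0.19, 0, 0, -0.01, -0.2],
  [0, 0.12, 0.24, 0, 0, -0.03, -0.2],
  [0.01, 0.21, 0.27, 0, 0, -0.055, -0.2],
  [0.03, 0.31, 0.28, 0, 0, -0.08, -0.2],
  [0.05, 0.41, 0.28, 0, 0, -0.11, -0.2],
  [0.06, 0.5, 0.28, 0, 0, -0.14, -0.2],
  [0.07, 0.57, 0.28, 0, 0, -0.16, -0.2],
  [0.07, 0.6, 0.28, 0, 0, -0.17, -0.2],
])

```text
t: 21.25
eef_pos: [488.0, 164.7, 148.7]
ee_rot: [-3.141, -0.001, 0.024]
force: [-0.2, -0.2, -2.1]
width: 0.674
finger_force: 75.0
```

Request:
arm_command([
  [0.01, 0.04, 0, 0, 0, -0.01, -0.2],
  [0.02, 0.12, 0, 0, 0, -0.03, -0.2],
  [0.04, 0.22, 0, 0, 0, -0.05, -0.2],
  [0.06, 0.32, 0, 0, 0, -0.065, -0.2],
  [0.08, 0.42, 0, 0, 0, -0.08, -0.2],
  [0.1, 0.5, 0, 0, 0, -0.0853, -0.2],
  [0.115, 0.55, 0, 0, 0, -0.0853, -0.2],
  [0.117, 0.573, 0, 0, 0, -0.0853, -0.2],
  [0.117, 0.573, -0.04, 0, 0, -0.0853, -0.2],
  [0.117, 0.573, -0.06, 0, 0, -0.0853, -0.2],
])

```text
t: 22.25
eef_pos: [517.1, 304.6, 131.7]
ee_rot: [3.14, 0.001, -0.112]
force: [0.7, 0.5, -1.9]
width: 0.673
finger_force: 75.0
```

Request:
arm_command([
  [0, 0, -0.05, 0, 0, 0, -0.2],
  [0, 0, -0.12, 0, 0, 0, -0.2],
  [0, 0, -0.19, 0, 0, 0, -0.2],
  [0, 0, -0.26, 0, 0, 0, -0.2],
  [0, 0, -0.31, 0, 0, 0, -0.2],
  [0, 0, -0.34, 0, 0, 0, -0.2],
  [0, 0, -0.352, 0, 0, 0, -0.2],
  [0, 0, -0.352, 0, 0, 0, -0.2],
])

```text
t: 23.05
eef_pos: [517.3, 305.7, 44.7]
ee_rot: [3.141, -0.0, -0.111]
force: [0.4, 0.9, -0.9]
width: 0.672
finger_force: 75.0
```

```bash
cat > m5.py <<'E'
from h import *
import sys
from m4b import sp
o=r.observe(); e=o["eef_pos"]; print(e,o["ee_rot"],o["width"],o["force"])
p=r.capture("side"); p["color"]=np.mean([r.capture("side")["color"].astype(np.float32) for _ in range(4)],0)
zt=float(sys.argv[1]); B=(198,238,58,52)
S=[587.9,297.8,-.112]
def polys(v):
    P=np.array([[-25,-30,0],[-25,30,0],[60,30,0],[60,-30,0]],float); P[:,2]=zt+v[3]+v[4]*(P[:,0])/100
    # near side edge strip is folded into the same label
    return sp([*S,12,22.5],"side")+[(place(P,v[:3]),7)]
c0=e[:2]+38.5*np.array([np.cos(-.112),np.sin(-.112)])
x,c=fit(lambda v:cost(p,polys(v),B),[*c0,-.112,0,0],[4,4,.04,2,2]); print("pred",c0,"fit",x.round(3),round(c,2))
R=np.array([[np.cos(S[2]),np.sin(S[2])],[-np.sin(S[2]),np.cos(S[2])]])
print("in seat frame: centre",R@(x[:2]-S[:2]),"(seated: -24,0) pred",R@(c0-S[:2]))
E
sed -n '/^def sp/,/return o/p' m4.py > m4b.py; sed -i '1i from h import *' m4b.py
python3 m5.py 67.5
```

```text
[517.30253563 305.71411819  44.69385594] [ 3.14148778e+00 -2.63180873e-05 -1.11445528e-01] 0.6722016596379591 [ 0.38033716  0.8965518  -0.92924864]
pred [555.56131594 301.41112749] fit [ 5.61805e+02  3.03864e+02 -2.09000e-01  8.02000e-01  1.28400e+00] 21.7
in seat frame: centre [-26.6094414    3.10949378] (seated: -24,0) pred [-3.25396690e+01 -2.58629442e-02]
```

Request:
arm_command([
  [0, 0, -0.006, 0, 0, 0, -0.2],
  [0, 0, -0.011, 0, 0, 0, -0.2],
  [0, 0, -0.015, 0, 0, 0, -0.2],
  [0, 0, -0.018, 0, 0, 0, -0.2],
  [0, 0, -0.02, 0, 0, 0, -0.2],
  [0, 0, -0.02, 0, 0, 0, -0.2],
])

```text
t: 23.9
eef_pos: [517.3, 305.7, 39.6]
ee_rot: [3.141, 0.0, -0.111]
force: [-0.3, -0.0, -1.1]
width: 0.674
finger_force: 75.0
```

Request:
arm_command([
  [0, 0, -0.001, 0, 0, 0, -0.2],
  [0, 0, -0.002, 0, 0, 0, -0.2],
  [0, 0, -0.003, 0, 0, 0, -0.2],
  [0, 0, -0.003, 0, 0, 0, -0.2],
])

```text
t: 24.3
eef_pos: [517.3, 305.8, 39.0]
ee_rot: [3.142, -0.0, -0.111]
force: [-0.3, -0.3, -1.0]
width: 0.675
finger_force: 75.0
```

Request:
arm_command([
  [0, 0, -0.001, 0, 0, 0, -0.2],
  [0, 0, -0.002, 0, 0, 0, -0.2],
  [0, 0, -0.003, 0, 0, 0, -0.2],
  [0, 0, -0.003, 0, 0, 0, -0.2],
])

```text
t: 24.7
eef_pos: [517.3, 305.8, 38.4]
ee_rot: [3.142, -0.0, -0.112]
force: [-1.1, -0.7, 2.1]
width: 0.671
finger_force: 75.3
```

Request:
arm_command([
  [0, 0, -0.001, 0, 0, 0, -0.2],
  [0, 0, -0.002, 0, 0, 0, -0.2],
  [0, 0, -0.002, 0, 0, 0, -0.2],
])

```text
t: 25.0
eef_pos: [517.3, 305.8, 37.9]
ee_rot: [3.142, -0.0, -0.111]
force: [-2.4, -1.2, 5.3]
width: 0.672
finger_force: 75.4
```

Request:
arm_command([
  [0.002, -0.0002, 0, 0, 0, 0, -0.2],
  [0.005, -0.0006, 0, 0, 0, 0, -0.2],
  [0.008, -0.0009, 0, 0, 0, 0, -0.2],
  [0.011, -0.0012, 0, 0, 0, 0, -0.2],
  [0.014, -0.0016, 0, 0, 0, 0, -0.2],
  [0.017, -0.0019, 0, 0, 0, 0, -0.2],
  [0.02, -0.0022, 0, 0, 0, 0, -0.2],
  [0.02, -0.0022, 0, 0, 0, 0, -0.2],
])

```text
t: 25.8
eef_pos: [522.1, 305.9, 38.1]
ee_rot: [-3.141, -0.0, -0.111]
force: [-3.5, 0.2, 5.9]
width: 0.675
finger_force: 75.5
```

Request:
arm_command([
  [0.002, -0.0002, 0, 0, 0, 0, -0.2],
  [0.004, -0.0004, 0, 0, 0, 0, -0.2],
  [0.006, -0.0006, 0, 0, 0, 0, -0.2],
  [0.006, -0.0006, 0, 0, 0, 0, -0.2],
])

```text
t: 26.2
eef_pos: [523.5, 305.8, 38.1]
ee_rot: [-3.141, 0.0, -0.111]
force: [-3.2, 0.2, 6.0]
width: 0.678
finger_force: 75.5
```

Request:
arm_command([
  [0.001, -0.0001, 0, 0, 0, 0, -0.2],
  [0.002, -0.0002, 0, 0, 0, 0, -0.2],
  [0.003, -0.0003, 0, 0, 0, 0, -0.2],
  [0.003, -0.0003, 0, 0, 0, 0, -0.2],
])

```text
t: 26.6
eef_pos: [524.2, 305.8, 38.1]
ee_rot: [-3.141, 0.0, -0.111]
force: [-4.6, 0.6, 7.1]
width: 0.672
finger_force: 75.5
```

Request:
arm_command([
  [0.001, -0.001, 0, 0, 0, 0, -0.2],
  [0.002, -0.002, 0, 0, 0, 0, -0.2],
  [0.003, -0.003, 0, 0, 0, 0, -0.2],
  [0.004, -0.003, 0, 0, 0, 0, -0.2],
  [0.004, -0.003, 0, 0, 0, 0, -0.2],
])

```text
t: 27.1
eef_pos: [525.3, 305.4, 38.2]
ee_rot: [-3.14, -0.0, -0.111]
force: [-4.4, 1.6, 6.8]
width: 0.676
finger_force: 75.5
```

Request:
arm_command([
  [0.001, -0.001, 0, 0, 0, 0, -0.2],
  [0.002, -0.0015, 0, 0, 0, 0, -0.2],
  [0.003, -0.0015, 0, 0, 0, 0, -0.2],
  [0.004, -0.0015, 0, 0, 0, 0, -0.2],
  [0.004, -0.0015, 0, 0, 0, 0, -0.2],
])

```text
t: 27.6
eef_pos: [526.2, 304.9, 38.2]
ee_rot: [-3.14, -0.0, -0.111]
force: [-2.9, 1.0, 7.2]
width: 0.673
finger_force: 75.5
```

Request:
arm_command([
  [0.001, -0.0001, 0, 0, 0, 0, -0.2],
  [0.002, -0.0002, 0, 0, 0, 0, -0.2],
  [0.003, -0.0003, 0, 0, 0, 0, -0.2],
  [0.004, -0.0004, 0, 0, 0, 0, -0.2],
  [0.004, -0.0004, 0, 0, 0, 0, -0.2],
])

```text
t: 28.1
eef_pos: [527.2, 304.8, 38.2]
ee_rot: [-3.14, 0.0, -0.111]
force: [-4.0, -0.4, 7.1]
width: 0.671
finger_force: 75.6
```

Request:
arm_command([
  [0.001, -0.0001, 0, 0, 0, 0, -0.2],
  [0.002, -0.0002, 0, 0, 0, 0, -0.2],
  [0.003, -0.0003, 0, 0, 0, 0, -0.2],
  [0.004, -0.0004, 0, 0, 0, 0, -0.2],
  [0.004, -0.0004, 0, 0, 0, 0, -0.2],
])

```text
t: 28.6
eef_pos: [527.6, 304.7, 38.2]
ee_rot: [-3.141, 0.001, -0.11]
force: [-6.6, -0.4, 9.6]
width: 0.673
finger_force: 75.7
```

Request:
arm_command([
  [0.001, -0.0001, 0, 0, 0, 0, -0.2],
  [0.002, -0.0002, 0, 0, 0, 0, -0.2],
  [0.003, -0.0003, 0, 0, 0, 0, -0.2],
  [0.003, -0.0003, 0, 0, 0, 0, -0.2],
])

```text
t: 29.0
eef_pos: [527.6, 304.7, 38.1]
ee_rot: [-3.141, 0.002, -0.11]
force: [-10.5, -0.1, 10.6]
width: 0.673
finger_force: 75.8
```

```bash
python3 m3.py seat; python3 -c "
from h import *
print(r.observe()['ft_torque'])"
```

```text
[527.61291901 304.72018309  38.14225118] [-3.14144602e+00  2.14812861e-03 -1.10039605e-01] 0.6731154242073388 [-10.45686309  -0.11041182  10.57105092] 75.8383047580719
side 0.53 [210.0, 249.0, 46.8, 23.8] 263 [580.8 302.4  62.4] z slope x,y [2.4000e-02 2.3900e-01 6.1072e+01]
top 0.65 [167.8, 186.4, 16.3, 24.0] 269 [598.4 291.4  64.5] z slope x,y [1.7000e-02 8.0000e-03 6.4198e+01]
[-0.25903104  1.96880533 -0.0967168 ]
```

View pics/seat.png

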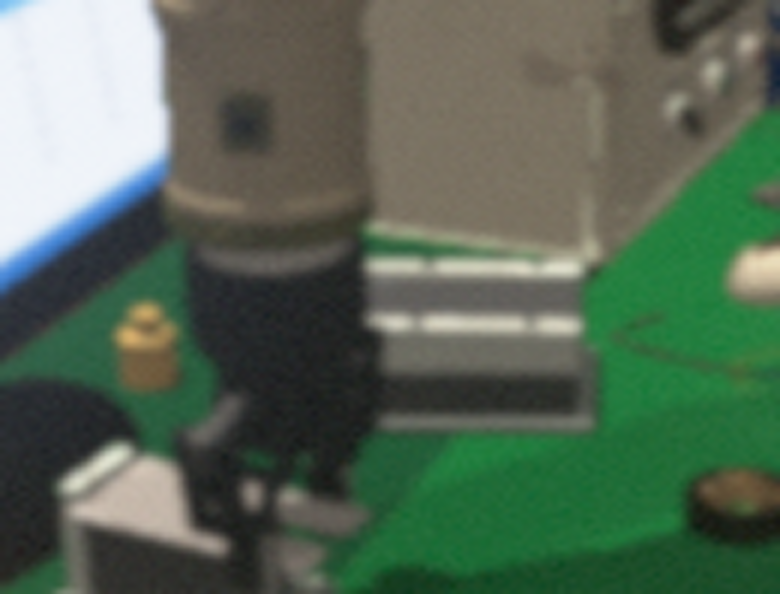

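Request:
arm_command([
  [-0.001, 0.0001, 0, 0, 0, 0, -0.2],
  [-0.002, 0.0002, 0.001, 0, 0, 0, -0.2],
  [-0.003, 0.0003, 0.001, 0, 0, 0, -0.2],
  [-0.003, 0.0003, 0.001, 0, 0, 0, 0.2],
  [-0.003, 0.0003, 0.001, 0, 0, 0, 0.4],
  [-0.003, 0.0003, 0.001, 0, 0, 0, 0.6],
  [-0.003, 0.0003, 0.001, 0, 0, 0, 0.8],
  [-0.003, 0.0003, 0.001, 0, 0, 0, 1],
  [-0.003, 0.0003, 0.001, 0, 0, 0, 1],
  [-0.003, 0.0003, 0.001, 0, 0, 0, 1],
], force=20)

```text
t: 30.2
eef_pos: [528.7, 303.5, 37.9]
ee_rot: [3.141, -0.0, -0.112]
force: [0.9, 0.7, 0.7]
width: 0.999
finger_force: 0.0
```

Request:
arm_command([
  [0, 0, 0.02, 0, 0, 0, 1],
  [0, 0, 0.06, 0, 0, 0, 1],
  [0, 0, 0.12, 0, 0, 0, 1],
  [0, 0, 0.2, 0, 0, 0, 1],
  [0, 0, 0.3, 0, 0, 0, 1],
  [0, 0, 0.4, 0, 0, 0, 1],
  [-0.1, 0, 0.48, 0, 0, 0, 1],
  [-0.25, 0, 0.5, 0, 0, 0, 1],
  [-0.4, 0, 0.5, 0, 0, 0, 1],
  [-0.5, 0, 0.5, 0, 0, 0, 1],
])

```text
t: 31.2
eef_pos: [401.3, 304.3, 164.4]
ee_rot: [-3.141, -0.002, -0.11]
force: [-0.2, -1.0, 0.8]
width: 1.002
finger_force: 0.0
```

```bash
cat > m6.py <<'E'
from h import *
from m4b import sp
o=r.observe(); print(o["eef_pos"],o["force"],o["width"],o["t"])
B={"top":(158,176,42,52),"side":(198,240,70,52)}
for n in B:
    p=r.capture(n); p["color"]=np.mean([r.capture(n)["color"].astype(np.float32) for _ in range(4)],0)
    for m in r.masks_of(r.capture(n),"shim")[:2]:
        w,_,_=world(p,cv2.erode(m["pixels"].astype(np.uint8),np.ones((3,3)))>0)
        c=np.linalg.lstsq(np.c_[w[:,:2]-np.median(w[:,:2],0),np.ones(len(w))],w[:,2],rcond=None)[0]; print(n,round(m["confidence"],2),m["bbox"],len(w),np.median(w,0).round(1),c.round(3))
    def polys(v):
        s=sp([*v[:3],12,22.5],n); c,sn=np.cos(v[2]),np.sin(v[2])
        sh=shim_poly([v[0]+c*v[3]-sn*v[4],v[1]+sn*v[3]+c*v[4],v[2]+v[5]])
        return s[:-2]+[(sh,7)]+s[-2:]
    x,c=fit(lambda v:cost(p,polys(v),B[n]),[587.9,297.8,-.112,-24,0,0],[1,1,.01,3,3,.04]); print(n,x.round(3),round(c,2))
E
python3 m6.py
```

```text
[401.34561811 304.28491897 164.37328078] [-0.2038759  -0.9850992   0.75042456] 1.0015674341141056 31.2
top 0.94 [166.3, 185.9, 17.9, 41.4] 447 [571.2 300.6  63.7] [-6.0000e-03 -7.0000e-03  6.3647e+01]
top [ 5.87795e+02  2.96851e+02 -1.10000e-01 -2.30680e+01  2.33300e+00
  6.00000e-03] 8.08
side 0.61 [207.6, 250.0, 51.0, 21.8] 401 [565.5 304.   62.1] [1.0000e-03 9.0000e-03 6.2095e+01]
side [ 5.88016e+02  2.97793e+02 -1.21000e-01 -2.46500e+01  2.02100e+00
  3.10000e-02] 16.23
```

```bash
python3 -c "
from h import *
print(r.hand_in())"
```

```text
the job is handed in; nothing more can be done
None
```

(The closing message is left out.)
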